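# Line up the stoppered jars by height on the kitchen riser

## Task

Stand the four cork-stoppered frosted jars on the birch riser, one centred on each slate round, in order of height: the tallest on the round next to the stone mortar, stepping down to the shortest on the round next to the green spoon rest. Don't tip any jar over on the way, leave the spoon rest where it is, and let go of every jar.

Things in the scene. Friction and masses are not known exactly. Their poses are not given: they have to be found in the camera images.
- jar_a: the shortest of four loose frosted-glass jars with the cork stopper fixed in; 70 mm tall in all, round, 46 mm across from its foot up to 46 mm, then a shoulder and a cork 26 mm across and 12 mm high on top; 120 g, give or take a third. Origin: centre of its underside, z up. All four jars differ in height only.
- jar_b: the second shortest of four loose frosted-glass jars with the cork stopper fixed in; 92 mm tall in all, round, 46 mm across from its foot up to 68 mm, then a shoulder and a cork 26 mm across and 12 mm high on top; 150 g, give or take a third. Origin: centre of its underside, z up. All four jars differ in height only.
- jar_c: the second tallest of four loose frosted-glass jars with the cork stopper fixed in; 114 mm tall in all, round, 46 mm across from its foot up to 90 mm, then a shoulder and a cork 26 mm across and 12 mm high on top; 180 g, give or take a third. Origin: centre of its underside, z up. All four jars differ in height only.
- jar_d: the tallest of four loose frosted-glass jars with the cork stopper fixed in; 136 mm tall in all, round, 46 mm across from its foot up to 112 mm, then a shoulder and a cork 26 mm across and 12 mm high on top; 210 g, give or take a third. Origin: centre of its underside, z up. All four jars differ in height only.
- mark_1: fixed dark slate round, 62 mm across and 4 mm thick, the left-hand (+y) end of a row of four, as seen from the robot, on a low birch riser (100 x 380 mm, 12 mm high, turned up to 9 degrees). Neighbouring rounds are 81 to 109 mm apart, centre to centre. Origin: centre of its underside, so a jar on it stands 4 mm above the origin, 16 mm above the table; its y axis runs along the row, pointing left.
- mark_2: fixed dark slate round, 62 mm across and 4 mm thick, the second from the left of a row of four, as seen from the robot, on a low birch riser (100 x 380 mm, 12 mm high, turned up to 9 degrees). Neighbouring rounds are 81 to 109 mm apart, centre to centre. Origin: centre of its underside, so a jar on it stands 4 mm above the origin, 16 mm above the table; its y axis runs along the row, pointing left.
- mark_3: fixed dark slate round, 62 mm across and 4 mm thick, the third from the left of a row of four, as seen from the robot, on a low birch riser (100 x 380 mm, 12 mm high, turned up to 9 degrees). Neighbouring rounds are 81 to 109 mm apart, centre to centre. Origin: centre of its underside, so a jar on it stands 4 mm above the origin, 16 mm above the table; its y axis runs along the row, pointing left.
- mark_4: fixed dark slate round, 62 mm across and 4 mm thick, the right-hand (-y) end of a row of four, as seen from the robot, on a low birch riser (100 x 380 mm, 12 mm high, turned up to 9 degrees). Neighbouring rounds are 81 to 109 mm apart, centre to centre. Origin: centre of its underside, so a jar on it stands 4 mm above the origin, 16 mm above the table; its y axis runs along the row, pointing left.
- molcajete: dark grey basalt mortar on three feet with its pestle in it, 146 mm across, 85 mm high (the leaning pestle reaches 115 mm), heavy and fixed; it stands past one end of the row of slate rounds, 115 to 155 mm from the end round (centre to centre), on the left or on the right. Origin: centre of its underside.
- spoon_rest: loose green ceramic spoon rest, a shallow dish 85 mm wide, 177 mm long, 20 mm high, long axis (its x) roughly across the row, standing past the other end of the row, opposite the molcajete, 115 to 155 mm from the end round (centre to centre). Origin: on its underside, 81 mm from the dish end and 95 mm from the handle end; +x points to the dish end, away from the robot.

How it is judged:
At the end, for the whole second after the job is handed in: Every jar stands upright (within 0.08 rad) and at rest on its own slate round, within 12 mm of the round's centre, in order of height with the tallest on the round nearest the molcajete and the shortest at the spoon rest's end; the spoon rest is within 30 mm of where it started (((horizontal distance between mark_1 and molcajete below 0.22 m and horizontal distance between jar_d and mark_1 below 0.012 m and horizontal distance between jar_c and mark_2 below 0.012 m and horizontal distance between jar_b and mark_3 below 0.012 m and horizontal distance between jar_a and mark_4 below 0.012 m) or (horizontal distance between mark_4 and molcajete below 0.22 m and horizontal distance between jar_a and mark_1 below 0.012 m and horizontal distance between jar_b and mark_2 below 0.012 m and horizontal distance between jar_c and mark_3 below 0.012 m and horizontal distance between jar_d and mark_4 below 0.012 m)) and angle between each of jar_a, jar_b, jar_c, jar_d's own z axis and vertical below 0.08 rad and height (world z) of jar_a between 0.013 and 0.02 m and linear speed of each of jar_a, jar_b, jar_c, jar_d below 0.02 m/s and angular speed of each of jar_a, jar_b, jar_c, jar_d below 0.2 rad/s and height (world z) of jar_b between 0.013 and 0.02 m and height (world z) of jar_c between 0.013 and 0.02 m and height (world z) of jar_d between 0.013 and 0.02 m and distance of spoon_rest from where it was at the start of the episode below 0.03 m); the robot touches nothing.
It fails at once if the shortest jar is tipped over (angle between jar_a's own z axis and vertical above 0.8 rad).
It fails at once if the second shortest jar is tipped over (angle between jar_b's own z axis and vertical above 0.8 rad).
It fails at once if the second tallest jar is tipped over (angle between jar_c's own z axis and vertical above 0.8 rad).
It fails at once if the tallest jar is tipped over (angle between jar_d's own z axis and vertical above 0.8 rad).
It fails at once if the spoon rest is pushed out of its place (over 30 mm) (distance of spoon_rest from where it was at the start of the episode above 0.03 m).
It also fails if it takes over 102 s, if anything falls off the work surface, if the arm or the gripper's body presses on something with over 40 N, if the wrist force passes 120 N, or if a joint passes its speed limit or range.

## Robot

A 7-joint arm with a two-finger parallel gripper is mounted at the origin on the work surface. World frame = base frame: x ahead of the robot, y to its left, z up, the work surface at z = 0. Lengths are in m, angles in rad, forces in N, time in s.
With the tool pointing down it reaches from about 0.425 to 0.925 m from the base axis. Payload 6.8 kg.
Tool frame: the origin (TCP) lies between the finger pads; the fingertips stand tip_reach ahead of it and the grasp point (between the pads) lies 6 mm ahead of it (tip_reach is the distance from the TCP to the fingertips, in m); z points along the fingers, x is the direction in which the jaws open and shut, and the axes are right-handed (so a half turn about z gives the same grasp; the last joint's range is limited). The gripper opens to 85 mm and grips with 20 to 120 N. Pads are 22 mm wide; open, the fingers measure 114 mm over their backs; the gripper's body (76 mm by 85 mm) begins 54 mm behind the grasp point. The pads swing forward as they close: fully open they stand 13 mm farther back than shut.
Start: joints at [1.206, 0.477, 0.022, 1.555, -0.011, 1.109, -0.083], TCP at [0.171, -0.653, 0.256] pointing down, gripper open.
Joint ranges: [-2.96, 2.96], [-0.34, 2.1], [-1.41, 1.46], [0.24, 2.44], [-1.37, 4.51], [0.17, 1.92], [-2.96, 2.96]. Speed limits (rad/s): [2.39, 2.39, 3.14, 3.14, 3.14, 3.14, 3.14].

## Interface

Orientations are given as a 3x3 rotation matrix whose columns are the frame's x, y, z axes.
In Python, from cell import * gives the robot as it stands.
- The arm moves only by the tool servo_tool, never from a script. Its argument "increments" is a list of rows, each a list of 7 numbers: the turn, a rotation vector about the tool's x, y, z in rad, then the shift along the tool's x, y, z in m, then the finger opening in m, from 0 to 0.0854. A call has 1 to 12 rows; each row is the pose to reach, as a shift and turn from the pose commanded when the call began, along the tool's axes at that moment; what a row does not reach only later rows make up. A row lasts 1/10 s, in which the tool goes at most 50 mm and 8.59 degrees, less where a joint would pass 70% of its speed; a pose out of reach is approached as far as the arm can. A call with a gripper value outside its range is refused whole. The fingers move at their own pace and stop on an object; "newtons" is the grip in N (left out, the last holds). Time passes only in rows, so rows that repeat a pose let the fingers close. It gives the time, the measured TCP pose, the force and the opening at its end, in the units of the state.
- get_obs(): the state, without advancing time (a new reading comes with each control period).
- camera(name): name is "side" or "top" or "wrist"; returns a dict with "frame" (384x512x3 uint8, red, green, blue), "z_map" (384x512 float32, m along the optical axis (not along the pixel's ray), 0 where there is no reading), "fov_y" (degrees; the focal length in pixels is half the picture's height over the tangent of half this angle, whatever the lens; pixels are square), "cx", "cy" (the principal point, pixels), "dist" ([k1, k2, p1, p2, k3] as OpenCV has them; the pictures are not rectified), "rvec" (rotation vector, rad) and "tvec" (3), from world to camera coordinates, as OpenCV has them. Camera axes: x right, y down, z forward; pixel columns grow to the right and rows downward; lengths in m; the calibration is good to about 2 mm. A picture is of the moment at which its call begins.
- job_done(): hands the job in, once; it reports no verdict.
Trained networks look in a picture, given as the dict that the camera call returned (one of the last four; its "shot" number tells which), for a name from the list of things; names that differ only in an ending like _2 or _b are one class to them, and where a whole thing is asked for, a point or a joint stands for the part that bears it (a point fixed in the world has none). Each returns a list of dicts, best first, with "score" (0 to 1); they miss things now and then, are a little off and sometimes report something else, mostly with a low value. They report only what shows in the picture. A call takes as long as a camera call.
- trace(label, picture): "mask" (384x512 bool, what is visible of it) and "box" ([left, top, right, bottom] in pixels, round what is visible of it).
- mark_of(label, picture): "xy" ([column, row] in pixels: a listed point, or the origin of a listed thing).
The state is a dict: "time_s": time; "q": joint angles; "qvel": joint speeds; "tau": joint torques, N m; "tcp_pos": TCP position; "orientation": TCP orientation; "ft_force": force on the tool from outside, world axes, zero at the start; "moment": the same for the moment, N m; "grip_width": finger opening in m.
Only numpy, scipy, OpenCV 4.12 (cv2) and the standard library are available. Lean on these libraries where they do the work, as an engineer would, in place of code of your own. Each camera call takes 0.05 s, during which the arm holds its last target.

## Working session

There is one attempt and no reset: what is moved stays moved. The work goes in short steps, Python scripts to look and compute and a tool call to move; the robot and the scene stay as the last step left them, time stands still between calls to the robot, and variables do not carry over. Pictures are saved under pics/ and viewed, and the job is handed in when it is done.

Besides the shell and the picture viewer there is one more tool, called after "Emit:" as a command line: name --pt "numbers of a row" for each row, then --argument value for the rest. servo_tool: Moves the arm, as the interface text tells. Its arguments: {"type":"object","properties":{"increments":{"type":"array"},"newtons":{"type":"number"}},"required":["increments"]}

```bash
mkdir -p pics; ls; cat > h.py <<'E'
from cell import *
import numpy as np, cv2
def K(p):
    f=192/np.tan(np.radians(p["fov_y"])/2)
    return np.array([[f,0,p["cx"]],[0,f,p["cy"]],[0,0,1.]])
def save(p,n):
    cv2.imwrite("pics/"+n,np.ascontiguousarray(p["frame"][:,:,::-1]))
def Rt(p): return cv2.Rodrigues(np.array(p["rvec"],float))[0],np.array(p["tvec"],float).reshape(3)
def ray(p,uv):
    uv=np.array(uv,float).reshape(-1,1,2)
    n=cv2.undistortPoints(uv,K(p),np.array(p["dist"],float)).reshape(-1,2)
    return np.c_[n,np.ones(len(n))]
def at_z(p,uv,z):
    R,t=Rt(p); d=ray(p,uv)@R; c=-R.T@t
    return c+d*((z-c[2])/d[:,2])[:,None]
def cloud(p,mask):
    v,u=np.nonzero(mask&(p["z_map"]>0)); z=p["z_map"][v,u]
    R,t=Rt(p); return (ray(p,np.c_[u,v])*z[:,None]-t)@R
E
python3 - <<'E'
from h import *
o=get_obs(); print(o["time_s"],o["tcp_pos"],o["orientation"],o["grip_width"],o)
for n in ["top","side","wrist"]:
    p=camera(n); save(p,n+"0.png"); R,t=Rt(p); print(n,-R.T@t,R[2],p["dist"])
    if n=="wrist": continue
    for l in ["jar_a","mark_1","molcajete","spoon_rest"]:
        for r in trace(l,p):
            c=cloud(p,r["mask"]); 
            if len(c)==0: print(l,r["score"],r["box"],"nodepth");continue
            print(l,round(r["score"],2),np.round(r["box"]),np.round(np.median(c,0),3),np.round(c.min(0),3),np.round(c.max(0),3),len(c))
        print([ (round(r["score"],2),np.round(r["xy"])) for r in mark_of(l,p)])
E
```

```text
pics
0.0 [ 0.17127544 -0.65233099  0.25531371] [[ 2.54003518e-01 -9.67203113e-01 -5.92405675e-04]
 [-9.67201531e-01 -2.54004176e-01  1.75394517e-03]
 [-1.84689475e-03  1.27467433e-04 -9.99998286e-01]] 0.08555927499091687 {'time_s': 0.0, 'q': array([ 1.20590408,  0.47780149,  0.02236036,  1.55647852, -0.01152245,
        1.10929224, -0.08306737]), 'qvel': array([-7.86172212e-05, -1.28898026e-03,  7.02118526e-04, -9.21891702e-04,
        2.11189762e-03, -2.86809653e-04,  4.40815599e-04]), 'tau': array([-9.92884998e-04, -5.96445894e+01,  1.60778783e+00, -2.81196249e+01,
        1.24112071e-02,  9.38688027e-03,  3.48949072e-06]), 'tcp_pos': array([ 0.17127544, -0.65233099,  0.25531371]), 'orientation': array([[ 2.54003518e-01, -9.67203113e-01, -5.92405675e-04],
       [-9.67201531e-01, -2.54004176e-01,  1.75394517e-03],
       [-1.84689475e-03,  1.27467433e-04, -9.99998286e-01]]), 'ft_force': array([ 0.68170164,  0.46220792, -0.61882756]), 'moment': array([-0.0392087 , -0.00262753, -0.03392034]), 'grip_width': 0.08555927499091687}
top [0.29170335 0.01238859 1.18691254] [ 0.2266583  -0.01
[... 2785 characters left out ...]
1. 235. 226. 254.] [0.622 0.164 0.015] [0.594 0.133 0.01 ] [0.653 0.24  0.082] 308
[(0.83, array([212., 247.])), (0.83, array([227., 218.])), (0.61, array([237., 176.]))]
molcajete 0.91 [154. 245. 211. 304.] [0.649 0.302 0.07 ] [ 0.577  0.173 -0.005] [0.747 0.375 0.112] 2565
molcajete 0.46 [214. 137. 267. 162.] [ 0.677 -0.25   0.007] [ 0.573 -0.304 -0.004] [ 0.759 -0.199  0.022] 810
[(0.77, array([190., 287.]))]
spoon_rest 0.64 [215. 138. 266. 161.] [ 0.681 -0.249  0.007] [ 0.573 -0.304 -0.004] [ 0.76  -0.199  0.022] 791
[(0.56, array([237., 153.]))]
wrist [ 0.23501198 -0.63525955  0.3745349 ] [-0.25703425 -0.06770628 -0.96402762] [-0.03219781  0.          0.          0.          0.        ]
```

View images.

```bash
python3 - <<'E'
import cv2
import numpy as np
a=cv2.imread('pics/top0.png');b=cv2.imread('pics/side0.png')
cv2.imwrite('pics/tc.png',cv2.resize(a[100:320,60:450],None,fx=2,fy=2))
cv2.imwrite('pics/sc.png',cv2.resize(b[80:350,130:400],None,fx=2,fy=2))
E
```

```text
(no output)
```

View pics/tc.png

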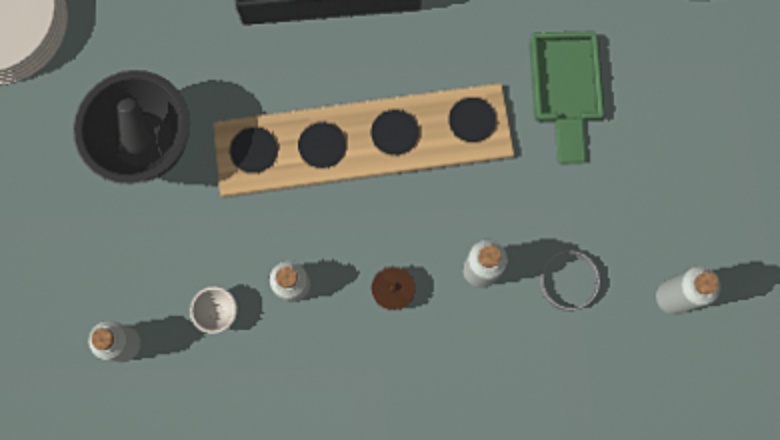

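View pics/sc.png

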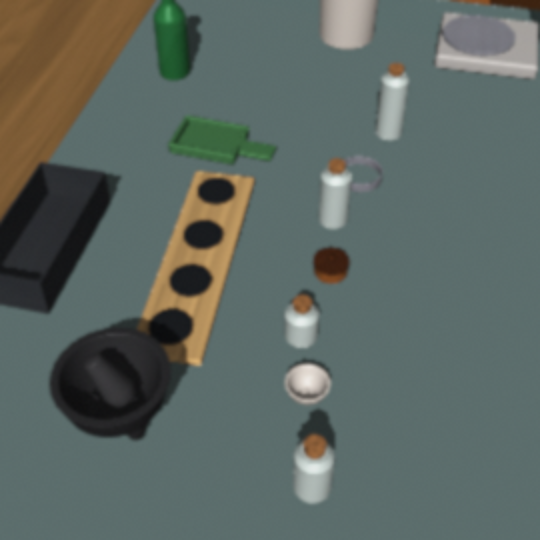

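View pics/wrist0.png

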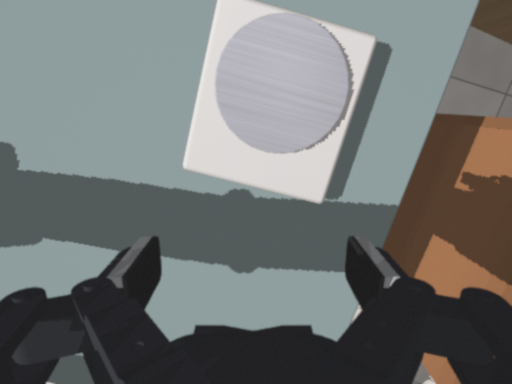

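```bash
cat > fit.py <<'E'
from h import *
from scipy.optimize import least_squares
H=dict(a=.070,b=.092,c=.114,d=.136)
def jarfit(p,mask,h,z0=0.):
    m=cv2.erode(mask.astype(np.uint8),np.ones((3,3)))>0
    c=cloud(p,m); R,t=Rt(p); cam=-R.T@t
    s=c[(c[:,2]>z0+.008)&(c[:,2]<z0+h-.026)]
    x0=np.median(s[:,:2],0)
    k=np.linalg.norm(s[:,:2]-x0,axis=1)<.05; s=s[k]
    v=x0-cam[:2]; v/=np.linalg.norm(v); 
    r=least_squares(lambda x:np.hypot(*(s[:,:2]-x).T)-.023,x0+v*.015,loss="soft_l1",f_scale=.002)
    cork=c[c[:,2]>z0+h-.006]
    return r.x,len(s),np.median(np.abs(r.fun)),(cork.min(0)+cork.max(0))[:2]/2 if len(cork) else None
E
python3 - <<'E'
from fit import *
import cell; print([n for n in dir(cell) if not n.startswith('_')])
try: print(tip_reach)
except Exception as e: print(e)
J=dict(a=(.449,.125),b=(.392,.342),c=(.445,-.115),d=(.392,-.35))
for n in ["top","side"]:
    p=camera(n)
    for r in trace("jar_a",p):
        md=np.median(cloud(p,r["mask"]),0)
        for k,v in J.items():
            if np.hypot(*(md[:2]-v))<.045: print(n,k,round(r["score"],2),jarfit(p,r["mask"],H[k]))
    for r in trace("mark_1",p):
        c=cloud(p,r["mask"]); v,u=np.nonzero(r["mask"])
        g=at_z(p,np.c_[u,v],.016); (cc,rad)=cv2.minEnclosingCircle(g[:,:2].astype(np.float32))
        print(n,"mark",round(r["score"],2),g.mean(0)[:2],(g.min(0)+g.max(0))[:2]/2,rad)
    # color based
    hsv=cv2.cvtColor(p["frame"],cv2.COLOR_RGB2GRAY)
    v,u=np.nonzero(hsv<75); g=at_z(p,np.c_[u,v],.016)
    M=np.zeros(hsv.shape,np.uint8); k=(g[:,0]>.58)&(g[:,0]<.69)&(g[:,1]>-.17)&(g[:,1]<.21); M[v[k],u[k]]=1
    nn,l,st,ce=cv2.connectedComponentsWithStats(M)
    for i in range(1,nn):
        if st[i,4]>100:
            v,u=np.nonzero(l==i); g=at_z(p,np.c_[u,v],.016); print("col",st[i,4],g.mean(0)[:2])
    # tall stuff
    c=cloud(p,np.ones(hsv.shape,bool)); 
    k=(c[:,2]>.12)&(c[:,0]<.95); q=np.unique(np.round(c[k]/.06),axis=0)*.06
    print(n,q[:60].tolist())
E
```

```text
['PlanningError', 'camera', 'get_obs', 'job_done', 'mark_of', 'tip_reach', 'trace']
0.025
top d 0.86 (array([ 0.39599338, -0.35453095]), 196, np.float64(0.0005590736250260606), array([ 0.39553146, -0.35280061]))
top b 0.76 (array([0.39457307, 0.34270713]), 83, np.float64(0.00035885588248536424), array([0.39395431, 0.34157547]))
top a 0.58 (array([0.45411488, 0.12519058]), 3, np.float64(1.3212383805263905e-05), array([0.45272377, 0.12394157]))
top c 0.55 (array([ 0.45197064, -0.11384118]), 45, np.float64(0.00023323071603216158), array([ 0.45138138, -0.11312613]))
top mark 0.94 [ 0.64446586 -0.12139775] [ 0.64476824 -0.12076603] 0.03125939518213272
top mark 0.82 [0.62687001 0.07474751] [0.62662399 0.0744167 ] 0.03178493678569794
top mark 0.64 [0.62745193 0.16313904] [0.62818497 0.16303064] 0.03147013112902641
top mark 0.62 [ 0.63733621 -0.01928286] [ 0.63713624 -0.01914599] 0.03226988762617111
col 416 [ 0.64354855 -0.12145005]
col 154 [0.6808153  0.18031782]
col 427 [ 0.6351084  -0.02071258]
col 430 [0.62583828 0.07350804]
col 447 [0.62735364 0.16229538]
top [[0.36, -0.36, 0.12], [0.42
[... 1773 characters left out ...]
0.0, -1.08, 0.3], [0.0, -1.02, 0.12], [0.0, -1.02, 0.18], [0.0, -1.02, 0.24], [-0.0, -1.02, 0.3], [0.0, -0.06, 0.42], [0.0, -0.06, 0.48], [0.0, -0.06, 0.54], [-0.0, 0.0, 0.24], [-0.0, 0.0, 0.36], [0.0, -0.0, 0.42], [0.0, -0.0, 0.48], [0.0, 0.06, 0.12], [0.0, 0.06, 0.18], [0.0, 0.06, 0.24], [0.0, 0.06, 0.3], [0.0, 0.06, 0.36], [0.06, -1.08, 0.12], [0.06, -1.08, 0.18], [0.06, -1.08, 0.24], [0.06, -1.08, 0.3], [0.06, -1.02, 0.12], [0.06, -1.02, 0.18], [0.06, -1.02, 0.24], [0.06, -1.02, 0.3], [0.06, -0.18, 0.54], [0.06, -0.18, 0.6], [0.06, -0.12, 0.42], [0.06, -0.12, 0.48], [0.06, -0.12, 0.54], [0.06, -0.12, 0.6], [0.06, -0.06, 0.18], [0.06, -0.06, 0.24], [0.06, -0.06, 0.3], [0.06, -0.06, 0.36]]
```

```bash
cat >> h.py <<'E'
from scipy.spatial.transform import Rotation as Ro
def inc(tgt,RT=np.diag([1.,-1,-1])):
    o=get_obs(); R=o["orientation"]
    print("t",round(o["time_s"],2),"tcp",np.round(o["tcp_pos"],4),"inc",np.round(Ro.from_matrix(R.T@RT).as_rotvec(),4),np.round(R.T@(np.array(tgt)-o["tcp_pos"]),4),"w",round(o["grip_width"],4),"F",np.round(o["ft_force"],1))
E
python3 -c "
from h import *
inc([.3934,-.3543,.256])"
```

```text
t 1.25 tcp [ 0.1715 -0.6529  0.2563] inc [ 0.000e+00 -1.000e-04 -1.314e+00] [-0.2324 -0.2905  0.0003] w 0.0853 F [ 0.7 -0.9  0.2]
```

Emit:
servo_tool --pt "0 0 -1.314 -0.232 -0.29 0 0.0854" --pt "0 0 -1.314 -0.232 -0.29 0 0.0854" --pt "0 0 -1.314 -0.232 -0.29 0 0.0854" --pt "0 0 -1.314 -0.232 -0.29 0 0.0854" --pt "0 0 -1.314 -0.232 -0.29 0 0.0854" --pt "0 0 -1.314 -0.232 -0.29 0 0.0854" --pt "0 0 -1.314 -0.232 -0.29 0 0.0854" --pt "0 0 -1.314 -0.232 -0.29 0 0.0854" --pt "0 0 -1.314 -0.232 -0.29 0 0.0854" --pt "0 0 -1.314 -0.232 -0.29 0 0.0854" --pt "0 0 -1.314 -0.232 -0.29 0 0.0854" --pt "0 0 -1.314 -0.232 -0.29 0 0.0854" --newtons 30

```text
time_s: 2.45
tcp_pos: [0.3924, -0.3556, 0.2563]
orientation: [[1.0, -0.004, -0.0], [-0.004, -1.0, -0.0], [-0.0, 0.0, -1.0]]
ft_force: [-0.1, -0.5, -1.3]
grip_width: 0.0854
```

```bash
python3 -c "
from h import *
inc([.3934,-.3543,.101]);print(get_obs()['q'])
save(camera('wrist'),'w1.png')"
```

```text
t 2.45 tcp [ 0.3924 -0.3556  0.2563] inc [ 0.0002  0.0002 -0.004 ] [ 0.001  -0.0013  0.1553] w 0.0854 F [-0.1 -0.5 -1.3]
[ 0.93195597  0.26377622 -0.37113318  1.88170905  0.11179463  1.01616411
  0.5095034 ]
```

View pics/w1.png

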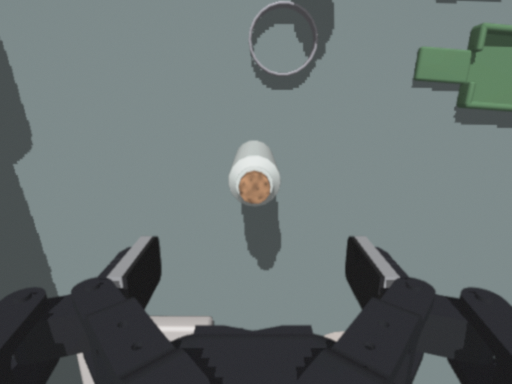

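Emit:
servo_tool --pt "0 0 -0.004 0.001 -0.001 0.04 0.0854" --pt "0 0 -0.004 0.001 -0.001 0.08 0.0854" --pt "0 0 -0.004 0.001 -0.001 0.11 0.0854" --pt "0 0 -0.004 0.001 -0.001 0.135 0.0854" --pt "0 0 -0.004 0.001 -0.001 0.155 0.0854" --pt "0 0 -0.004 0.001 -0.001 0.155 0.0854" --pt "0 0 -0.004 0.001 -0.001 0.155 0.03" --pt "0 0 -0.004 0.001 -0.001 0.155 0.03" --pt "0 0 -0.004 0.001 -0.001 0.155 0.03" --pt "0 0 -0.004 0.001 -0.001 0.155 0.03" --pt "0 0 -0.004 0.001 -0.001 0.155 0.03" --pt "0 0 -0.004 0.001 -0.001 0.155 0.03"

```text
time_s: 3.7
tcp_pos: [0.3946, -0.3546, 0.1028]
orientation: [[1.0, 0.003, 0.002], [0.003, -1.0, -0.002], [0.002, 0.002, -1.0]]
ft_force: [-0.9, 0.5, 6.6]
grip_width: 0.0453
```

Emit:
servo_tool --pt "0 0 0 0 0 0 0.03" --pt "0 0 0 0 0 -0.01 0.03" --pt "0 0 0 0 0 -0.03 0.03" --pt "0 0 0 0 0 -0.06 0.03" --pt "0 0 0 0 0 -0.09 0.03" --pt "0 0 0 0 0 -0.12 0.03" --pt "0 0 0 0 0 -0.14 0.03" --pt "0 0 0 0 0 -0.14 0.03" --pt "0 0 0 0 0 -0.14 0.03" --pt "0 0 0 0 0 -0.14 0.03"

```text
time_s: 4.7
tcp_pos: [0.3932, -0.3533, 0.2401]
orientation: [[1.0, 0.004, -0.002], [0.004, -1.0, 0.001], [-0.002, -0.001, -1.0]]
ft_force: [-0.0, 0.0, -3.4]
grip_width: 0.0453
```

```bash
cat > held.py <<'E'
from fit import *
import sys
k=sys.argv[1]
o=get_obs();tc=o["tcp_pos"]; off=[]
for n in ["top","side"]:
    p=camera(n)
    rs=[]
    for r in trace("jar_a",p):
        c=cloud(p,r["mask"])
        if len(c)==0: continue
        md=np.median(c,0)
        if np.hypot(*(md[:2]-tc[:2]))<.05 and r["score"]>.3:
            lo=np.percentile(c[:,2],2)
            z0=tc[2]-.007-(H[k]-.042)
            f=jarfit(p,r["mask"],H[k],z0); print(n,round(r["score"],2),np.round(f[0]-tc[:2],4),f[1],"zrange",np.round(np.percentile(c[:,2],[2,98]),3), "exp z0",round(z0,3))
E
python3 held.py d; python3 -c "
from h import *
inc([.6245,.1635,.241]);
save(camera('wrist'),'w2.png')"
```

```text
top 0.79 [0.0019 0.0002] 310 zrange [0.001 0.273] exp z0 0.139
side 0.59 [-0.0023  0.0003] 338 zrange [-0.574  0.271] exp z0 0.139
t 4.9 tcp [ 0.3936 -0.3535  0.2403] inc [-0.0013  0.0013  0.0041] [ 2.33e-01 -5.16e-01 -3.00e-04] w 0.0453 F [ 0.8  0.5 -2.5]
```

View pics/w2.png

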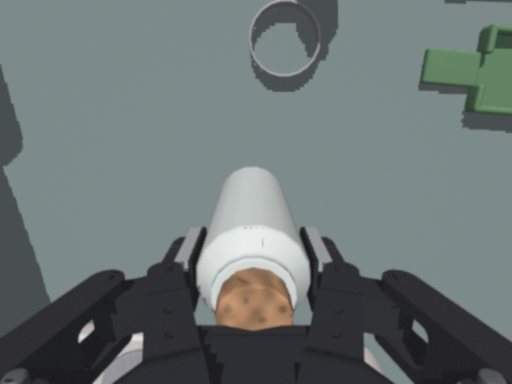

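Emit:
servo_tool --pt "0 0 0.004 0.009 -0.021 0 0.03" --pt "0 0 0.004 0.028 -0.062 0 0.03" --pt "0 0 0.004 0.046 -0.103 0 0.03" --pt "0 0 0.004 0.067 -0.15 0 0.03" --pt "0 0 0.004 0.088 -0.196 0 0.03" --pt "0 0 0.004 0.109 -0.243 0 0.03" --pt "0 0 0.004 0.13 -0.29 0 0.03" --pt "0 0 0.004 0.151 -0.337 0 0.03" --pt "0 0 0.004 0.172 -0.383 0 0.03" --pt "0 0 0.004 0.193 -0.43 0 0.03" --pt "0 0 0.004 0.214 -0.477 0 0.03" --pt "0 0 0.004 0.226 -0.505 0 0.03"

```text
time_s: 6.15
tcp_pos: [0.6185, 0.1552, 0.2408]
orientation: [[1.0, 0.002, -0.0], [0.002, -1.0, 0.001], [-0.0, -0.001, -1.0]]
ft_force: [0.7, 0.1, -1.8]
grip_width: 0.045
```

Emit:
servo_tool --pt "0 0 0 0.005 -0.012 0 0.03" --pt "0 0 0 0.005 -0.012 0 0.03" --pt "0 0 0 0.005 -0.012 0 0.03" --pt "0 0 0 0.005 -0.012 0 0.03"

```text
time_s: 6.55
tcp_pos: [0.6229, 0.1616, 0.241]
orientation: [[1.0, -0.003, -0.001], [-0.003, -1.0, -0.002], [-0.001, 0.002, -1.0]]
ft_force: [-0.7, 0.4, -1.4]
grip_width: 0.0454
```

```bash
python3 held.py d; python3 -c "
from h import *
inc([.6245,.1635,.120]); print(get_obs()['q'])"
```

```text
side 0.69 [-0.002   0.0001] 408 zrange [0.147 0.273] exp z0 0.14
t 6.75 tcp [0.6231 0.1627 0.2414] inc [ 0.0006 -0.0002 -0.0018] [ 0.0014 -0.0009  0.1214] w 0.0453 F [ 1.1 -0.8 -2. ]
[ 0.05475778  0.50051933 -0.56816058  1.61890728  0.29335923  1.10842153
 -0.59152268]
```

Emit:
servo_tool --pt "0 0 0 0.001 -0.001 0.015 0.03" --pt "0 0 0 0.001 -0.001 0.045 0.03" --pt "0 0 0 0.001 -0.001 0.075 0.03" --pt "0 0 0 0.001 -0.001 0.1 0.03" --pt "0 0 0 0.001 -0.001 0.11 0.03" --pt "0 0 0 0.001 -0.001 0.115 0.03" --pt "0 0 0 0.001 -0.001 0.118 0.03" --pt "0 0 0 0.001 -0.001 0.12 0.03" --pt "0 0 0 0.001 -0.001 0.12 0.03" --pt "0 0 0 0.001 -0.001 0.12 0.03"

```text
time_s: 7.75
tcp_pos: [0.6245, 0.1652, 0.1221]
orientation: [[1.0, -0.0, 0.001], [-0.0, -1.0, 0.0], [0.001, -0.0, -1.0]]
ft_force: [0.0, 0.2, -2.4]
grip_width: 0.0453
```

Emit:
servo_tool --pt "0 0 0 0 0.001 0.001 0.03" --pt "0 0 0 0 0.001 0.002 0.03" --pt "0 0 0 0 0.001 0.002 0.03" --pt "0 0 0 0 0.001 0.002 0.03"

```text
time_s: 8.15
tcp_pos: [0.624, 0.164, 0.1193]
orientation: [[1.0, -0.0, -0.0], [-0.0, -1.0, -0.0], [-0.0, 0.0, -1.0]]
ft_force: [-1.5, 0.5, -2.0]
grip_width: 0.0452
```

Emit:
servo_tool --pt "0 0 0 0 0 0.001 0.03" --pt "0 0 0 0 0 0.001 0.03" --pt "0 0 0 0 0 0.001 0.03"

```text
time_s: 8.45
tcp_pos: [0.6241, 0.1643, 0.1189]
orientation: [[1.0, 0.0, 0.0], [0.0, -1.0, 0.0], [0.0, -0.0, -1.0]]
ft_force: [-2.2, -0.4, 4.1]
grip_width: 0.0452
```

Emit:
servo_tool --pt "0 0 0 0 0 0 0.05" --pt "0 0 0 0 0 0 0.055" --pt "0 0 0 0 0 0 0.065" --pt "0 0 0 0 0 0 0.08" --pt "0 0 0 0 0 0 0.0854" --pt "0 0 0 0 0 -0.01 0.0854" --pt "0 0 0 0 0 -0.04 0.0854" --pt "0 0 0 0 0 -0.08 0.0854" --pt "0 0 0 0 0 -0.12 0.0854" --pt "0 0 0 0 0 -0.12 0.0854"

```text
time_s: 9.45
tcp_pos: [0.627, 0.1659, 0.2457]
orientation: [[1.0, -0.0, 0.011], [-0.0, -1.0, 0.004], [0.011, -0.004, -1.0]]
ft_force: [1.0, -0.3, -0.3]
grip_width: 0.0857
```

```bash
python3 -c "
from h import *
inc([.4495,-.1136,.24])
save(camera('wrist'),'w3.png')"
```

```text
t 9.45 tcp [0.627  0.1659 0.2457] inc [-0.0036 -0.0107 -0.0001] [-0.1775  0.2795  0.0028] w 0.0857 F [ 1.  -0.3 -0.3]
```

View pics/w3.png

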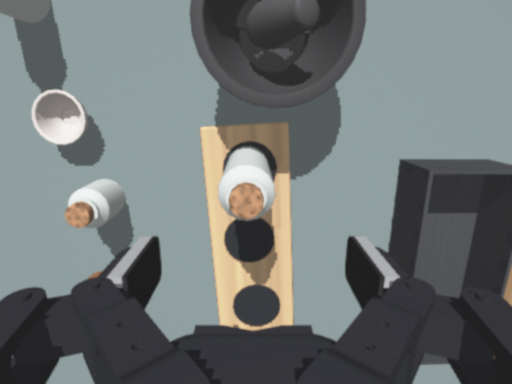

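Emit:
servo_tool --pt "0 0 0 -0.015 0.02 0 0.0854" --pt "0 0 0 -0.04 0.062 0 0.0854" --pt "0 0 0 -0.066 0.104 0 0.0854" --pt "0 0 0 -0.092 0.146 0 0.0854" --pt "0 0 0 -0.118 0.188 0 0.0854" --pt "0 0 0 -0.144 0.23 0 0.0854" --pt "0 0 0 -0.165 0.262 0 0.0854" --pt "0 0 0 -0.175 0.278 0 0.0854" --pt "0 0 0 -0.175 0.278 0 0.0854" --pt "0 0 0 -0.175 0.278 0 0.0854" --pt "0 0 0 -0.175 0.278 0 0.0854"

```text
time_s: 10.6
tcp_pos: [0.4495, -0.1127, 0.2382]
orientation: [[1.0, 0.002, 0.0], [0.002, -1.0, 0.001], [0.0, -0.001, -1.0]]
ft_force: [0.6, -0.2, -0.1]
grip_width: 0.0856
```

```bash
python3 -c "
from h import *
inc([.4495,-.1136,.08])"
```

```text
t 10.6 tcp [ 0.4495 -0.1127  0.2382] inc [-0.0007 -0.0001  0.002 ] [-0.      0.001   0.1582] w 0.0856 F [ 0.6 -0.2 -0.1]
```

Emit:
servo_tool --pt "0 0 0.002 0 0.001 0.03 0.0854" --pt "0 0 0.002 0 0.001 0.07 0.0854" --pt "0 0 0.002 0 0.001 0.11 0.0854" --pt "0 0 0.002 0 0.001 0.14 0.0854" --pt "0 0 0.002 0 0.001 0.158 0.0854" --pt "0 0 0.002 0 0.001 0.158 0.0854" --pt "0 0 0.002 0 0.001 0.158 0.03" --pt "0 0 0.002 0 0.001 0.158 0.03" --pt "0 0 0.002 0 0.001 0.158 0.03" --pt "0 0 0.002 0 0.001 0.158 0.03" --pt "0 0 0.002 0 0.001 0.158 0.03" --pt "0 0 0.002 0 0.001 0.158 0.03"

```text
time_s: 11.8
tcp_pos: [0.45, -0.115, 0.0816]
orientation: [[1.0, -0.002, 0.002], [-0.002, -1.0, -0.001], [0.002, 0.001, -1.0]]
ft_force: [-1.8, 0.1, 7.2]
grip_width: 0.0452
```

Emit:
servo_tool --pt "0 0 0 0 0 0 0.03" --pt "0 0 0 0 0 -0.01 0.03" --pt "0 0 0 0 0 -0.03 0.03" --pt "0 0 0 0 0 -0.06 0.03" --pt "0 0 0 0 0 -0.09 0.03" --pt "0 0 0 0 0 -0.12 0.03" --pt "0 0 0 0 0 -0.14 0.03" --pt "0 0 0 0 0 -0.15 0.03" --pt "0 0 0 0 0 -0.15 0.03" --pt "0 0 0 0 0 -0.15 0.03"

```text
time_s: 12.8
tcp_pos: [0.4484, -0.115, 0.2297]
orientation: [[1.0, -0.002, -0.001], [-0.002, -1.0, -0.0], [-0.001, 0.0, -1.0]]
ft_force: [-0.3, -0.2, -2.4]
grip_width: 0.0445
```

```bash
python3 held.py c; python3 -c "
from h import *
inc([.624,.0754,.23])"
```

```text
top 0.45 [0.002 0.001] 68 zrange [0.152 0.242] exp z0 0.151
side 0.95 [-0.0022  0.0013] 307 zrange [0.149 0.261] exp z0 0.151
t 13.0 tcp [ 0.4484 -0.1148  0.2292] inc [-0.0007  0.002  -0.0019] [ 0.1753 -0.1906 -0.001 ] w 0.0451 F [-0.2  0.6 -1.6]
```

Emit:
servo_tool --pt "0 0 -0.002 0.015 -0.016 0 0.03" --pt "0 0 -0.002 0.04 -0.043 0 0.03" --pt "0 0 -0.002 0.07 -0.075 0 0.03" --pt "0 0 -0.002 0.1 -0.108 0 0.03" --pt "0 0 -0.002 0.13 -0.14 0 0.03" --pt "0 0 -0.002 0.155 -0.167 0 0.03" --pt "0 0 -0.002 0.168 -0.182 0 0.03" --pt "0 0 -0.002 0.175 -0.189 0 0.03" --pt "0 0 -0.002 0.175 -0.189 0 0.03" --pt "0 0 -0.002 0.175 -0.189 0 0.03" --pt "0 0 -0.002 0.175 -0.189 0 0.03"

```text
time_s: 14.1
tcp_pos: [0.6238, 0.072, 0.2301]
orientation: [[1.0, -0.002, -0.001], [-0.002, -1.0, -0.001], [-0.001, 0.001, -1.0]]
ft_force: [-0.4, -0.6, -1.1]
grip_width: 0.0448
```

```bash
python3 -c "
from h import *
inc([.624,.0744,.0976])"
```

```text
t 14.1 tcp [0.6238 0.072  0.2301] inc [ 0.0012  0.0007 -0.0018] [ 0.0003 -0.0026  0.1325] w 0.0448 F [-0.4 -0.6 -1.1]
```

Emit:
servo_tool --pt "0 0 -0.001 0 -0.002 0.02 0.03" --pt "0 0 -0.001 0 -0.002 0.055 0.03" --pt "0 0 -0.001 0 -0.002 0.09 0.03" --pt "0 0 -0.001 0 -0.002 0.115 0.03" --pt "0 0 -0.001 0 -0.002 0.125 0.03" --pt "0 0 -0.001 0 -0.002 0.129 0.03" --pt "0 0 -0.001 0 -0.002 0.131 0.03" --pt "0 0 -0.001 0 -0.002 0.132 0.03" --pt "0 0 -0.001 0 -0.002 0.132 0.03" --pt "0 0 -0.001 0 -0.002 0.132 0.03"

```text
time_s: 15.1
tcp_pos: [0.6249, 0.0758, 0.0992]
orientation: [[1.0, 0.001, 0.001], [0.001, -1.0, 0.0], [0.001, -0.0, -1.0]]
ft_force: [-0.4, -0.2, -1.4]
grip_width: 0.0453
```

Emit:
servo_tool --pt "0 0 0 0 0.001 0.001 0.03" --pt "0 0 0 0 0.001 0.002 0.03" --pt "0 0 0 0 0.001 0.002 0.03"

```text
time_s: 15.4
tcp_pos: [0.6248, 0.0749, 0.0977]
orientation: [[1.0, 0.001, 0.001], [0.001, -1.0, -0.0], [0.001, 0.0, -1.0]]
ft_force: [-2.7, -0.5, 7.1]
grip_width: 0.0448
```

Emit:
servo_tool --pt "0 0 0 0 0 0 0.05" --pt "0 0 0 0 0 0 0.055" --pt "0 0 0 0 0 0 0.065" --pt "0 0 0 0 0 0 0.08" --pt "0 0 0 0 0 0 0.0854" --pt "0 0 0 0 0 -0.01 0.0854" --pt "0 0 0 0 0 -0.04 0.0854" --pt "0 0 0 0 0 -0.08 0.0854" --pt "0 0 0 0 0 -0.12 0.0854" --pt "0 0 0 0 0 -0.15 0.0854" --pt "0 0 0 0 0 -0.15 0.0854" --pt "0 0 0 0 0 -0.15 0.0854"

```text
time_s: 16.6
tcp_pos: [0.6247, 0.0748, 0.2476]
orientation: [[1.0, 0.001, 0.002], [0.001, -1.0, -0.0], [0.002, 0.0, -1.0]]
ft_force: [-0.3, -0.7, -0.3]
grip_width: 0.0853
```

```bash
cat > placed.py <<'E'
from fit import *
P=dict(d=(.6245,.1635),c=(.624,.0754),b=(.6338,-.0187),a=(.642,-.1196))
for n in ["top","side"]:
    p=camera(n); save(p,n+"_%d.png"%(get_obs()["time_s"]*100))
    for r in trace("jar_a",p):
        c=cloud(p,r["mask"]); c=c[c[:,2]>.03]
        if len(c)<20 or r["score"]<.25: continue
        md=np.median(c,0)
        for k,v in P.items():
            if np.hypot(*(md[:2]-v))<.045:
                f=jarfit(p,r["mask"],H[k],.016); b=.002 if n=="top" else -.0022
                print(n,k,round(r["score"],2),np.round((f[0]-v-[b,0])*1000,1),f[1],"top z",np.percentile(c[:,2],98))
E
python3 placed.py; python3 -c "
from h import *
inc([.3927,.3422,.24]); save(camera('wrist'),'w4.png')"
```

```text
top d 0.95 [-1.   2.4] 169 top z 0.1539949541114218
top c 0.44 [1.1 1.6] 79 top z 0.5665037922611292
side d 0.61 [-1.2  0.8] 384 top z 0.1517296832337609
t 16.8 tcp [0.6236 0.0744 0.2449] inc [0.0004 0.0024 0.0011] [-0.2307 -0.268   0.0054] w 0.0852 F [ 0.4 -0.7 -0.6]
```

View pics/w4.png

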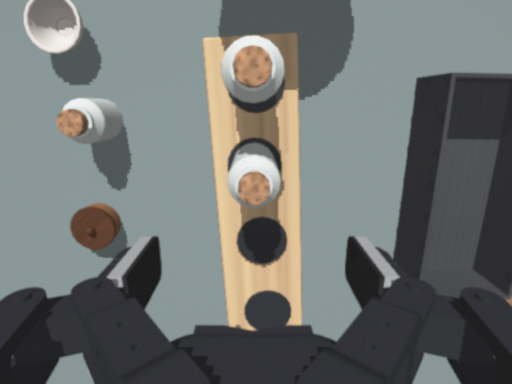

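Emit:
servo_tool --pt "0 0.002 0.001 -0.015 -0.018 0 0.0854" --pt "0 0.002 0.001 -0.045 -0.052 0 0.0854" --pt "0 0.002 0.001 -0.077 -0.089 0 0.0854" --pt "0 0.002 0.001 -0.109 -0.126 0 0.0854" --pt "0 0.002 0.001 -0.141 -0.163 0 0.0854" --pt "0 0.002 0.001 -0.173 -0.2 0 0.0854" --pt "0 0.002 0.001 -0.2 -0.232 0 0.0854" --pt "0 0.002 0.001 -0.222 -0.258 0 0.0854" --pt "0 0.002 0.001 -0.231 -0.268 0 0.0854" --pt "0 0.002 0.001 -0.231 -0.268 0 0.0854" --pt "0 0.002 0.001 -0.231 -0.268 0 0.0854" --pt "0 0.002 0.001 -0.231 -0.268 0 0.0854"

```text
time_s: 18.05
tcp_pos: [0.3947, 0.3407, 0.2459]
orientation: [[1.0, -0.003, 0.002], [-0.003, -1.0, -0.001], [0.002, 0.001, -1.0]]
ft_force: [-0.6, 0.2, -0.5]
grip_width: 0.0855
```

```bash
python3 -c "
from h import *
inc([.3927,.3422,.058]);print(get_obs()['q'])"
```

```text
t 18.05 tcp [0.3947 0.3407 0.2459] inc [ 0.0011 -0.0019 -0.0033] [-0.0024 -0.0017  0.1879] w 0.0855 F [-0.6  0.2 -0.5]
[-0.22507079  0.31899994 -0.72939469  1.89354729  0.25031184  1.02057918
 -1.06493845]
```

Emit:
servo_tool --pt "0 -0.001 -0.003 -0.001 -0.001 0.04 0.0854" --pt "0 -0.001 -0.003 -0.001 -0.001 0.085 0.0854" --pt "0 -0.001 -0.003 -0.001 -0.001 0.125 0.0854" --pt "0 -0.001 -0.003 -0.001 -0.001 0.155 0.0854" --pt "0 -0.001 -0.003 -0.001 -0.001 0.175 0.0854" --pt "0 -0.001 -0.003 -0.001 -0.001 0.187 0.0854" --pt "0 -0.001 -0.003 -0.001 -0.001 0.187 0.0854" --pt "0 -0.001 -0.003 -0.001 -0.001 0.187 0.03" --pt "0 -0.001 -0.003 -0.001 -0.001 0.187 0.03" --pt "0 -0.001 -0.003 -0.001 -0.001 0.187 0.03" --pt "0 -0.001 -0.003 -0.001 -0.001 0.187 0.03" --pt "0 -0.001 -0.003 -0.001 -0.001 0.187 0.03"

```text
time_s: 19.25
tcp_pos: [0.3932, 0.3439, 0.0606]
orientation: [[1.0, 0.003, 0.003], [0.003, -1.0, 0.001], [0.003, -0.001, -1.0]]
ft_force: [-1.3, -1.4, 6.3]
grip_width: 0.0452
```

Emit:
servo_tool --pt "0 0 0 0 0 0 0.03" --pt "0 0 0 0 0 0 0.03" --pt "0 0 0 0 0 -0.01 0.03" --pt "0 0 0 0 0 -0.03 0.03" --pt "0 0 0 0 0 -0.06 0.03" --pt "0 0 0 0 0 -0.1 0.03" --pt "0 0 0 0 0 -0.14 0.03" --pt "0 0 0 0 0 -0.17 0.03" --pt "0 0 0 0 0 -0.19 0.03" --pt "0 0 0 0 0 -0.19 0.03" --pt "0 0 0 0 0 -0.19 0.03"

```text
time_s: 20.35
tcp_pos: [0.3921, 0.3431, 0.2493]
orientation: [[1.0, 0.003, 0.002], [0.003, -1.0, -0.0], [0.002, 0.0, -1.0]]
ft_force: [-0.6, -0.7, -3.2]
grip_width: 0.0451
```

```bash
python3 held.py b; python3 -c "
from h import *
inc([.6338,-.0187,.25])"
```

```text
side 0.55 [-0.0017 -0.003 ] 397 zrange [0.189 0.279] exp z0 0.192
t 20.55 tcp [0.3917 0.3428 0.248 ] inc [0.0015 0.001  0.0032] [ 0.2409  0.3623 -0.0017] w 0.0452 F [-0.1  1.1 -1.7]
```

Emit:
servo_tool --pt "0 0 0.003 0.012 0.018 0 0.03" --pt "0 0 0.003 0.036 0.054 0 0.03" --pt "0 0 0.003 0.062 0.092 0 0.03" --pt "0 0 0.003 0.089 0.132 0 0.03" --pt "0 0 0.003 0.116 0.173 0 0.03" --pt "0 0 0.003 0.143 0.214 0 0.03" --pt "0 0 0.003 0.17 0.254 0 0.03" --pt "0 0 0.003 0.196 0.293 0 0.03" --pt "0 0 0.003 0.218 0.326 0 0.03" --pt "0 0 0.003 0.233 0.349 0 0.03" --pt "0 0 0.003 0.241 0.36 0 0.03" --pt "0 0 0.003 0.241 0.36 0 0.03"

```text
time_s: 21.75
tcp_pos: [0.6346, -0.0174, 0.2482]
orientation: [[1.0, -0.003, -0.001], [-0.003, -1.0, -0.0], [-0.001, 0.0, -1.0]]
ft_force: [-0.1, -0.4, -1.7]
grip_width: 0.0451
```

Emit:
servo_tool --pt "0 0 0 0 0 0 0.03" --pt "0 0 0 0 0 0 0.03"

```text
time_s: 21.95
tcp_pos: [0.6335, -0.0132, 0.2496]
orientation: [[1.0, 0.003, 0.0], [0.003, -1.0, 0.001], [0.0, -0.001, -1.0]]
ft_force: [0.1, 0.2, -2.0]
grip_width: 0.0452
```

```bash
python3 held.py b; python3 -c "
from h import *
inc([.6338,-.017,.0766])"
```

```text
side 0.92 [-0.0015 -0.003 ] 229 zrange [0.194 0.281] exp z0 0.193
t 22.15 tcp [ 0.634  -0.0147  0.2498] inc [-0.     -0.0012  0.0017] [-0.0005  0.0023  0.1732] w 0.0452 F [ 0.8  0.5 -1.4]
```

Emit:
servo_tool --pt "0 0 0.001 0 0.001 0.02 0.03" --pt "0 0 0.001 0 0.001 0.06 0.03" --pt "0 0 0.001 0 0.001 0.1 0.03" --pt "0 0 0.001 0 0.001 0.135 0.03" --pt "0 0 0.001 0 0.001 0.155 0.03" --pt "0 0 0.001 0 0.001 0.166 0.03" --pt "0 0 0.001 0 0.001 0.17 0.03" --pt "0 0 0.001 0 0.001 0.172 0.03" --pt "0 0 0.001 0 0.001 0.172 0.03" --pt "0 0 0.001 0 0.001 0.172 0.03"

```text
time_s: 23.15
tcp_pos: [0.6354, -0.0168, 0.0788]
orientation: [[1.0, -0.001, 0.003], [-0.001, -1.0, -0.0], [0.003, 0.0, -1.0]]
ft_force: [0.3, 0.9, -2.5]
grip_width: 0.0452
```

Emit:
servo_tool --pt "0 0 0 -0.001 0 0.001 0.03" --pt "0 0 0 -0.001 0 0.002 0.03" --pt "0 0 0 -0.001 0 0.002 0.03"

```text
time_s: 23.45
tcp_pos: [0.6339, -0.0169, 0.0767]
orientation: [[1.0, -0.001, 0.002], [-0.001, -1.0, -0.0], [0.002, 0.0, -1.0]]
ft_force: [-2.0, -0.6, 4.8]
grip_width: 0.0449
```

Emit:
servo_tool --pt "0 0 0 0 0 0 0.05" --pt "0 0 0 0 0 0 0.055" --pt "0 0 0 0 0 0 0.065" --pt "0 0 0 0 0 0 0.08" --pt "0 0 0 0 0 0 0.0854" --pt "0 0 0 0 0 -0.01 0.0854" --pt "0 0 0 0 0 -0.04 0.0854" --pt "0 0 0 0 0 -0.08 0.0854" --pt "0 0 0 0 0 -0.12 0.0854" --pt "0 0 0 0 0 -0.16 0.0854" --pt "0 0 0 0 0 -0.17 0.0854" --pt "0 0 0 0 0 -0.17 0.0854"

```text
time_s: 24.65
tcp_pos: [0.6345, -0.0166, 0.2484]
orientation: [[1.0, -0.001, 0.006], [-0.001, -1.0, -0.0], [0.006, 0.0, -1.0]]
ft_force: [-0.2, 0.2, -0.2]
grip_width: 0.0854
```

```bash
python3 -c "
from h import *
inc([.4516,.1246,.24])"
```

```text
t 24.65 tcp [ 0.6345 -0.0166  0.2484] inc [ 0.0002 -0.0058 -0.0011] [-0.1831 -0.141   0.0073] w 0.0854 F [-0.2  0.2 -0.2]
```

Emit:
servo_tool --pt "0 0 0 -0.014 -0.011 0 0.0854" --pt "0 0 0 -0.045 -0.034 0 0.0854" --pt "0 0 0 -0.08 -0.062 0 0.0854" --pt "0 0 0 -0.115 -0.089 0 0.0854" --pt "0 0 0 -0.148 -0.114 0 0.0854" --pt "0 0 0 -0.17 -0.131 0 0.0854" --pt "0 0 0 -0.182 -0.141 0 0.0854" --pt "0 0 0 -0.182 -0.141 0 0.0854" --pt "0 0 0 -0.182 -0.141 0 0.0854" --pt "0 0 0 -0.182 -0.141 0 0.0854"

```text
time_s: 25.65
tcp_pos: [0.4526, 0.1233, 0.245]
orientation: [[1.0, -0.003, 0.001], [-0.003, -1.0, 0.0], [0.001, -0.0, -1.0]]
ft_force: [1.2, -0.4, -0.1]
grip_width: 0.085
```

```bash
python3 -c "
from h import *
inc([.4516,.1246,.037])"
```

```text
t 25.65 tcp [0.4526 0.1233 0.245 ] inc [-0.0001 -0.0008 -0.0032] [-0.0012 -0.0013  0.208 ] w 0.085 F [ 1.2 -0.4 -0.1]
```

Emit:
servo_tool --pt "0 0 -0.002 -0.001 0 0.04 0.0854" --pt "0 0 -0.002 -0.001 0 0.085 0.0854" --pt "0 0 -0.002 -0.001 0 0.13 0.0854" --pt "0 0 -0.002 -0.001 0 0.165 0.0854" --pt "0 0 -0.002 -0.001 0 0.19 0.0854" --pt "0 0 -0.002 -0.001 0 0.203 0.0854" --pt "0 0 -0.002 -0.001 0 0.206 0.0854" --pt "0 0 -0.002 -0.001 0 0.206 0.0854"

```text
time_s: 26.45
tcp_pos: [0.4514, 0.1243, 0.0396]
orientation: [[1.0, 0.0, 0.001], [0.0, -1.0, 0.0], [0.001, -0.0, -1.0]]
ft_force: [-0.4, -0.0, 0.0]
grip_width: 0.0854
```

Emit:
servo_tool --pt "0 0 0 0 0 0 0.03" --pt "0 0 0 0 0 0 0.03" --pt "0 0 0 0 0 0 0.03" --pt "0 0 0 0 0 0 0.03" --pt "0 0 0 0 0 0 0.03" --pt "0 0 0 0 0 0 0.03"

```text
time_s: 27.05
tcp_pos: [0.4514, 0.1245, 0.0404]
orientation: [[1.0, 0.001, 0.003], [0.001, -1.0, -0.0], [0.003, 0.0, -1.0]]
ft_force: [-0.4, -0.4, 6.4]
grip_width: 0.0454
```

Emit:
servo_tool --pt "0 0 0 0 0 -0.01 0.03" --pt "0 0 0 0 0 -0.03 0.03" --pt "0 0 0 0 0 -0.06 0.03" --pt "0 0 0 0 0 -0.1 0.03" --pt "0 0 0 0 0 -0.14 0.03" --pt "0 0 0 0 0 -0.18 0.03" --pt "0 0 0 0 0 -0.2 0.03" --pt "0 0 0 0 0 -0.21 0.03" --pt "0 0 0 0 0 -0.21 0.03" --pt "0 0 0 0 0 -0.21 0.03"

```text
time_s: 28.05
tcp_pos: [0.4498, 0.124, 0.2484]
orientation: [[1.0, 0.001, -0.0], [0.001, -1.0, -0.001], [-0.0, 0.001, -1.0]]
ft_force: [0.0, 0.5, -1.8]
grip_width: 0.0451
```

```bash
python3 held.py a; python3 -c "
from h import *
inc([.642,-.1196,.25])"
```

```text
side 0.67 [-0.0019 -0.001 ] 239 zrange [0.001 0.277] exp z0 0.213
t 28.25 tcp [0.4498 0.1242 0.2482] inc [0.0003 0.0014 0.0013] [ 0.1919  0.2441 -0.002 ] w 0.0452 F [-1.1  0.1 -1. ]
```

Emit:
servo_tool --pt "0 0 0.001 0.014 0.018 0 0.03" --pt "0 0 0.001 0.038 0.048 0 0.03" --pt "0 0 0.001 0.067 0.085 0 0.03" --pt "0 0 0.001 0.096 0.122 0 0.03" --pt "0 0 0.001 0.125 0.159 0 0.03" --pt "0 0 0.001 0.153 0.195 0 0.03" --pt "0 0 0.001 0.174 0.222 0 0.03" --pt "0 0 0.001 0.187 0.238 0 0.03" --pt "0 0 0.001 0.191 0.243 0 0.03" --pt "0 0 0.001 0.191 0.243 0 0.03" --pt "0 0 0.001 0.191 0.243 0 0.03" --pt "0 0 0.001 0.191 0.243 0 0.03"

```text
time_s: 29.45
tcp_pos: [0.6412, -0.1165, 0.2496]
orientation: [[1.0, 0.002, 0.001], [0.002, -1.0, 0.0], [0.001, -0.0, -1.0]]
ft_force: [-0.1, 0.7, -0.6]
grip_width: 0.045
```

```bash
python3 held.py a; python3 -c "
from h import *
inc([.642,-.1186,.0562])"
```

```text
side 0.74 [-0.0015 -0.0018] 165 zrange [-0.003  0.278] exp z0 0.215
t 29.65 tcp [ 0.6416 -0.1178  0.2499] inc [ 0.0002 -0.0013  0.0009] [0.0002 0.0008 0.1937] w 0.045 F [-0.4 -0.8 -1.2]
```

Emit:
servo_tool --pt "0 0 0 0 0 0.03 0.03" --pt "0 0 0 0 0 0.07 0.03" --pt "0 0 0 0 0 0.115 0.03" --pt "0 0 0 0 0 0.15 0.03" --pt "0 0 0 0 0 0.175 0.03" --pt "0 0 0 0 0 0.186 0.03" --pt "0 0 0 0 0 0.19 0.03" --pt "0 0 0 0 0 0.193 0.03" --pt "0 0 0 0 0 0.193 0.03" --pt "0 0 0 0 0 0.193 0.03"

```text
time_s: 30.65
tcp_pos: [0.6428, -0.1185, 0.0579]
orientation: [[1.0, -0.0, 0.003], [-0.0, -1.0, -0.0], [0.003, 0.0, -1.0]]
ft_force: [-0.3, 0.0, -1.9]
grip_width: 0.0454
```

Emit:
servo_tool --pt "0 0 0 0 0 0.001 0.03" --pt "0 0 0 0 0 0.002 0.03" --pt "0 0 0 0 0 0.002 0.03"

```text
time_s: 30.95
tcp_pos: [0.6427, -0.1185, 0.0565]
orientation: [[1.0, -0.0, 0.003], [-0.0, -1.0, -0.001], [0.003, 0.001, -1.0]]
ft_force: [-2.9, -0.3, 9.5]
grip_width: 0.0452
```

Emit:
servo_tool --pt "0 0 0 0 0 0 0.05" --pt "0 0 0 0 0 0 0.055" --pt "0 0 0 0 0 0 0.065" --pt "0 0 0 0 0 0 0.08" --pt "0 0 0 0 0 0 0.0854" --pt "0 0 0 0 0 -0.01 0.0854" --pt "0 0 0 0 0 -0.04 0.0854" --pt "0 0 0 0 0 -0.08 0.0854" --pt "0 0 0 0 0 -0.12 0.0854" --pt "0 0 0 0 0 -0.16 0.0854" --pt "0 0 0 0 0 -0.2 0.0854" --pt "0 0 0 0 0 -0.2 0.0854"

```text
time_s: 32.15
tcp_pos: [0.645, -0.118, 0.2622]
orientation: [[1.0, -0.0, 0.012], [0.0, -1.0, -0.001], [0.012, 0.001, -1.0]]
ft_force: [0.3, 0.1, -0.3]
grip_width: 0.0854
```

Emit:
servo_tool --pt "0 0 0 -0.02 0.03 0 0.0854" --pt "0 0 0 -0.05 0.06 0 0.0854" --pt "0 0 0 -0.08 0.09 0 0.0854" --pt "0 0 0 -0.11 0.12 0 0.0854" --pt "0 0 0 -0.14 0.15 0 0.0854" --pt "0 0 0 -0.17 0.18 0 0.0854" --pt "0 0 0 -0.2 0.2 0 0.0854" --pt "0 0 0 -0.2 0.2 0 0.0854" --pt "0 0 0 -0.2 0.2 0 0.0854"

```text
time_s: 33.05
tcp_pos: [0.4411, -0.3189, 0.2545]
orientation: [[1.0, -0.002, 0.001], [-0.002, -1.0, -0.0], [0.001, 0.0, -1.0]]
ft_force: [1.1, 0.4, -0.7]
grip_width: 0.0851
```

```bash
python3 placed.py; python3 - <<'E'
from h import *
import glob
for n in ("top","side"):
    p=camera(n)
    for r in trace("spoon_rest",p)[:1]: c=cloud(p,r["mask"]);print(n,np.median(c,0))
    # visible remainder of rounds
    f=p["frame"]; f=f[100:270,60:400] if n=="top" else f[80:350,130:400]
    cv2.imwrite(f"pics/fin_{n}.png",cv2.resize(np.ascontiguousarray(f[:,:,::-1]),None,fx=2.2,fy=2.2))
E
```

```text
top d 0.9 [-0.7  2.1] 170 top z 0.15416615269764078
top a 0.68 [2.1 0.8] 45 top z 0.08798895211244155
top c 0.66 [1.1 1.5] 121 top z 0.13272556370200803
top b 0.58 [ 1.1 -0.1] 62 top z 0.11105388670542904
side d 0.85 [-1.1  0.9] 377 top z 0.15134670437427855
side b 0.72 [ 0.  -0.3] 125 top z 0.1082434515857003
side c 0.56 [0.4 0.6] 208 top z 0.12976069099034176
side a 0.55 [0.7 0.5] 81 top z 0.08717899496009389
top [ 0.68311378 -0.25018257  0.00770042]
side [ 0.67550105 -0.25006411  0.00627939]
```

View pics/fin_top.png

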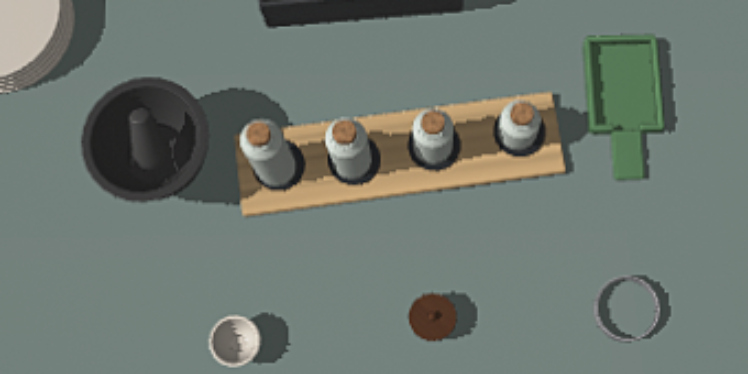

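View pics/fin_side.png

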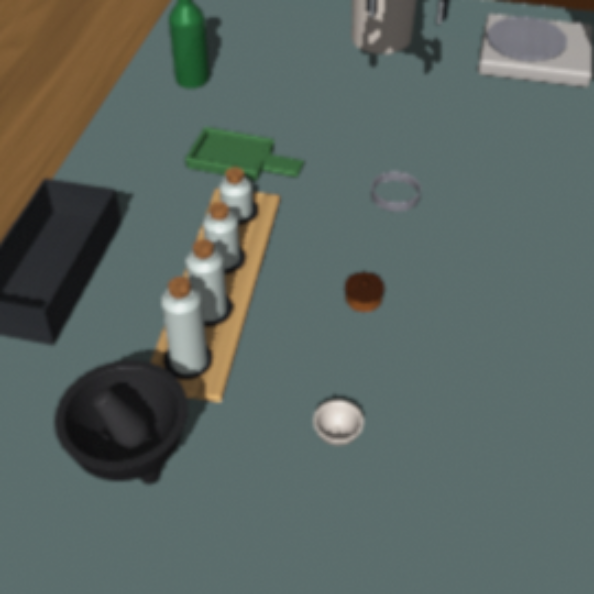

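All four jars stand upright on their rounds, with the tallest next to the mortar. Corks in the cropped top view are at about (258,133), (344,130), (432,122) and (522,113). The arm is clear of everything.

```bash
python3 -c "
from cell import *
print(get_obs()['time_s'],job_done())"
```

```text
the job is handed in; nothing more can be done
33.45 None
```

I placed all four jars on the slate rounds in height order and let go of each one. The tallest is on mark_1, next to the mortar, and the shortest is on mark_4, next to the spoon rest. I handed the job in at 33.5 s; it reports no verdict.

- **Position:** In both the top and side cameras, each jar measured within about 2.3 mm of its round's centre.
- **Upright:** The top heights (0.087, 0.108–0.111, 0.130–0.133 and 0.151–0.154 m) match jars standing upright on the rounds. They look upright in both pictures.
- **Spoon rest:** It measured where it was at the start, apart from about 5 mm of scatter in the side camera, which I take to be measurement noise.
- **Robot:** The arm ended clear of everything, with the gripper open.
- **Disagreement:** The two cameras differed by 4–5 mm in x. I used their average, and it matched the arm's own position readings while a jar was in the gripper.

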